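# Jack up the sine plate and hold it

## Task

Jack up the free end of the sine plate so that gauge blocks can be slid under its roller. First pull the grip of the lever jack's telescopic handle out to its stop, then set the jack on the granite with its saddle squarely under the marked spot of the lift lug and its handle pointing straight away from the plate, in line with it, and press the handle right down by its grip; finish while still holding the handle down, the plate's end carried by the jack alone, and do not disturb the other tools lying about.

Things in the scene. Friction and masses are not known exactly. Their poses are not given: they have to be found in the camera images.
- sine_plate: Steel sine plate: fixed base 235 mm long, 120 wide, with a hinged top plate whose top face lies 71 mm above the granite; a clamped aluminium workpiece and its clamps on it reach 111 mm. Origin on the granite under the plate's middle; x from the free (lug) end to the hinge end, y across, z up
- lift_mark (a point): Centre of the lift lug's flat underside, straight below the engraved ring and cross on the lug's top; 32 mm out from the end face of the plate's top, 15 mm inside the lug's outer edge, 57 mm above the granite while the plate is down. x axis points from the lug along the plate to its hinge (242 mm away), y across, z up. Lifting here takes 20 to 26 N
- sine_top: The hinged top of the sine plate, with the lift lug: a steel block 50 mm wide and 14 mm thick, flush with the plate's top face, sticking out 47 mm from the middle of the free end. Origin on the hinge axis, 42 mm above the granite; x away from the lug, y along the hinge
- jack: The lever jack, dark steel, loose on the granite, about 0.85 kg. Base plate 158 x 60 x 6 mm, from 18 mm ahead of the saddle's centre to 140 mm behind. Origin on its underside straight below the saddle; x from the handle end to the saddle end, y across, z up
- jack_grip (a point): Where to take the jack to carry it: middle of the fork that holds the handle's pivot, 36 mm above the underside, 57 mm behind the saddle's centre. The fork is a block 40 mm wide (y), 42 mm long (x), top 48 mm above the underside. The handle's pivot axis (along y) is 2 mm ahead (+x) of this point and 4 mm below it. Axes as the jack's
- saddle_top (a point): Centre of the top of the jack's round steel saddle, 30 mm across, 46 mm above the underside while the handle is up; it rises up to 30 mm as the handle is pressed (55 mm per rad). Axes as the jack's
- saddle: The saddle itself, origin at saddle_top
- pump_handle (a joint): Angle by which the jack's handle is pressed, rad: 0 up (held by its return spring, rising backwards from the pivot at 0.65 rad above level), 0.55 right down at its stop (0.10 rad above level). Springs up if let go. Needs 2 to 4 N at the pulled-out grip until the saddle meets the lug, about 10 N when carrying the plate
- handle_ext (a joint): How far the telescopic handle is pulled out, m: 0 pushed in, 0.080 at its stop. A spring ball in the tube drags on it with 4 N and it stays where left
- grip_mid (a point): Centre of the rubber grip on the handle's end: a round sleeve 22 mm thick (25 mm rims), 60 mm long, on the line from the pivot along the handle; 150 mm from the pivot when pushed in, 230 mm when pulled out. Its -x axis points outward along the handle (the way to pull), y across
- handle_grip: The rubber grip itself, origin at grip_mid
- vblock_a: Bystander: dark steel V-block 60 x 45 x 46 mm
- vblock_b: Bystander: a second V-block, the same
- setup_block: Bystander: drilled steel set-up block 75 x 50 x 25 mm
- screw_jack: Bystander: small round machinist's screw jack 44 mm across, 48 mm tall, not used here
- gauge_stack: Bystander: wrung stack of gauge blocks 35 x 30 x 12 mm
- ring_gauge: Bystander: steel ring 60 mm across, 18 mm tall
- micrometer: Bystander: micrometer lying flat, about 125 x 50 x 18 mm
Things that resemble listed ones, but are neither listed nor needed, are in the scene too. Leave any orange or red look-alike of the jack alone.

How it is judged:
By the outcome, as a careful person would: the job done as asked, in the order asked, and still so for the second after the job is handed in, while the arm keeps its last pose, push and grip.
It also fails if it takes over 64 s, if anything falls off the work surface, if the arm or the gripper's body presses on something with over 40 N, if the wrist force passes 120 N, or if a joint passes its speed limit or range.

## Robot

A 6-joint arm with a two-finger parallel gripper is mounted at the origin on the work surface. World frame = base frame: x ahead of the robot, y to its left, z up, the work surface at z = 0. Lengths are in m, angles in degrees, forces in N, time in s.
With the tool pointing down it reaches from about 0.25 to 0.725 m from the base axis. Payload 9.7 kg.
Tool frame: the origin (TCP) lies midway between the tips of the shut fingers; the grasp point (between the pads) lies 19 mm behind it (grip_point_offset is the distance from the TCP to the grasp point, in m); y points along the fingers, z is the direction in which the jaws open and shut, and the axes are right-handed (so a half turn about y gives the same grasp; the last joint's range is limited). The gripper opens to 85 mm and grips with 20 to 120 N. Pads are 22 mm wide; open, the fingers measure 114 mm over their backs; the gripper's body (76 mm by 85 mm) begins 54 mm behind the grasp point. The pads swing forward as they close: fully open they stand 13 mm farther back than shut.
Start: joints at [-70.989, 4.979, 10.078, 95.1, 0, 90], TCP at [0.179, -0.52, 0.231] pointing down, gripper open.
Joint ranges: [-179.16, 179.16], [-48.56, 103.87], [-65.8, 70.77], [-126.05, 130.52], [-82.76, 87.17], [-180, 180]. Speed limits (degrees/s): [127.2, 127.2, 147.25, 180, 180, 180].

## Interface

Orientations are given as [roll, pitch, yaw] about the fixed x, y, z axes, in that order (R = Rz(yaw) Ry(pitch) Rx(roll)).
In Python, from workcell import get_obs, camera, job_done, grip_point_offset gives the robot as it stands.
- The arm moves only by the tool move_arm, never from a script. Its argument "deltas" is a list that holds one entry, the list of rows, each a list of 4 numbers: the shift along the tool's x, y, z in m, then the turn about the tool's y in degrees. A call has 1 to 5 rows; each row is the pose to reach, as a shift and turn from the pose commanded when the call began, along the tool's axes at that moment; what a row does not reach only later rows make up. A row lasts 1/10 s, in which the tool goes at most 50 mm and 8.59 degrees, less where a joint would pass 70% of its speed; a pose out of reach is approached as far as the arm can. A call with a gripper value outside its range is refused whole. "claw" is the finger opening in m, from 0 to 0.0854, set as the call begins (left out, the last holds). The fingers move at their own pace and stop on an object; "newtons" is the grip in N (left out, the last holds). Time passes only in rows, so rows that repeat a pose let the fingers close. It gives the time, the measured TCP pose, the force and the opening at its end, in the units of the state.
- get_obs(): the state, without advancing time (a new reading comes with each control period).
- camera(name): name is "scene" or "top"; returns a dict with "color" (384x512x3 uint8, blue, green, red), "range_z" (384x512 float32, m along the optical axis (not along the pixel's ray), 0 where there is no reading), "fx", "fy", "cx", "cy" (pixels), "k1" (the pictures are not rectified: a ray, as slopes to the right and down, at radius r is drawn at 1 + k1 r^2 times it, then the intrinsics apply), "T" (4x4, takes a point from camera to world coordinates). Camera axes: x right, y down, z forward; pixel columns grow to the right and rows downward; lengths in m; the calibration is good to about 2 mm. A picture is of the moment at which its call begins.
- job_done(): hands the job in, once; it reports no verdict.
The state is a dict: "time": time; "q": joint angles; "qd": joint speeds; "joint_efforts": joint torques, N m; "ee_pos": TCP position; "tcp_rot": TCP orientation; "wrist_force": force on the tool from outside, world axes, zero at the start; "torque": the same for the moment, N m; "opening": finger opening in m.
Only numpy, scipy, OpenCV 4.12 (cv2) and the standard library are available. Lean on these libraries where they do the work, as an engineer would, in place of code of your own. Each camera call takes 0.05 s, during which the arm holds its last target. There are 200 camera calls.

## Working session

There is one attempt and no reset: what is moved stays moved. The work goes in short steps, Python scripts to look and compute and a tool call to move; the robot and the scene stay as the last step left them, time stands still between calls to the robot, and variables do not carry over. Pictures are saved under pics/ and viewed, about 8 in all and at most 12, crops included, and the job is handed in when it is done.

Besides the shell and the picture viewer there is one more tool, called as a command line: name --argument value ..., lists and objects as JSON in quotes. move_arm: Moves the arm, as the interface text tells. Its arguments: {"type":"object","properties":{"deltas":{"type":"array"},"claw":{"type":"number"},"newtons":{"type":"number"}},"required":["deltas"]}

```bash
mkdir -p pics; ls; cat > h.py <<'E'
import numpy as np, cv2
from workcell import get_obs, camera, job_done, grip_point_offset
def cloud(c):
    h,w=c["range_z"].shape
    v,u=np.mgrid[0:h,0:w]
    K=np.array([[c["fx"],0,c["cx"]],[0,c["fy"],c["cy"]],[0,0,1.]])
    p=np.stack([u,v],-1).reshape(-1,1,2).astype(float)
    s=cv2.undistortPoints(p,K,np.array([c["k1"],0,0,0,0.])).reshape(h,w,2)
    z=c["range_z"][...,None]
    P=np.concatenate([s*z,z],-1)
    return P@c["T"][:3,:3].T+c["T"][:3,3], s
def ray(c,s,u,v,z):
    d=c["T"][:3,:3]@np.r_[s[v,u],1]; o=c["T"][:3,3]
    return o+d*(z-o[2])/d[2]
E
python3 - <<'E'
from h import *
o=get_obs(); print(o, grip_point_offset)
for n in("top","scene"):
    c=camera(n); np.save(n+"0.npy",c,allow_pickle=True); cv2.imwrite(f"pics/{n}0.png",cv2.resize(c["color"],(800,600),interpolation=cv2.INTER_CUBIC)); print(n,c["T"].round(3),c["fx"],c["k1"],(c["range_z"]==0).mean())
E
```

```text
pics
{'time': 0.0, 'q': array([-7.09891970e+01,  5.01198450e+00,  1.00321261e+01,  9.50990005e+01,
       -2.30427300e-04,  8.99989711e+01]), 'qd': array([ 0.00517617, -0.05806074, -0.07772381,  0.01502459, -0.05796656,
        0.04794401]), 'joint_efforts': array([-6.72774986e-04, -5.20387101e+01,  4.64805830e+01,  1.63241528e-02,
       -4.38924280e-05,  2.23547005e-06]), 'ee_pos': array([ 0.17908183, -0.51977653,  0.23055373]), 'tcp_rot': array([-9.00788589e+01, -2.29011020e-04, -1.60988168e+02]), 'wrist_force': array([-1.68602582, -0.72107549,  0.42030814]), 'torque': array([ 0.01313425, -0.00626173,  0.03927184]), 'opening': 0.08532810003501724} 0.0187
top [[-0.019 -0.985  0.169  0.197]
 [-1.     0.018 -0.008 -0.12 ]
 [ 0.004 -0.169 -0.986  1.604]
 [ 0.     0.     0.     1.   ]] 398.6430458065571 -0.11326478489800522 0.0039215087890625
scene [[-0.49   0.541 -0.683  1.226]
 [ 0.871  0.305 -0.384  0.313]
 [ 0.    -0.784 -0.621  0.813]
 [ 0.     0.     0.     1.   ]] 373.74699188035294 0.01718705777220403 0.004633585611979167
```

View pics/top0.png

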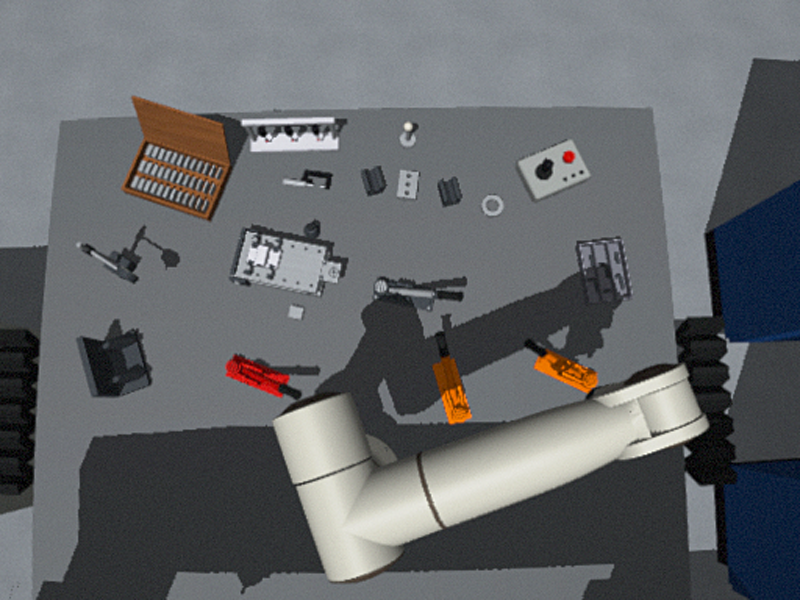

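View pics/scene0.png

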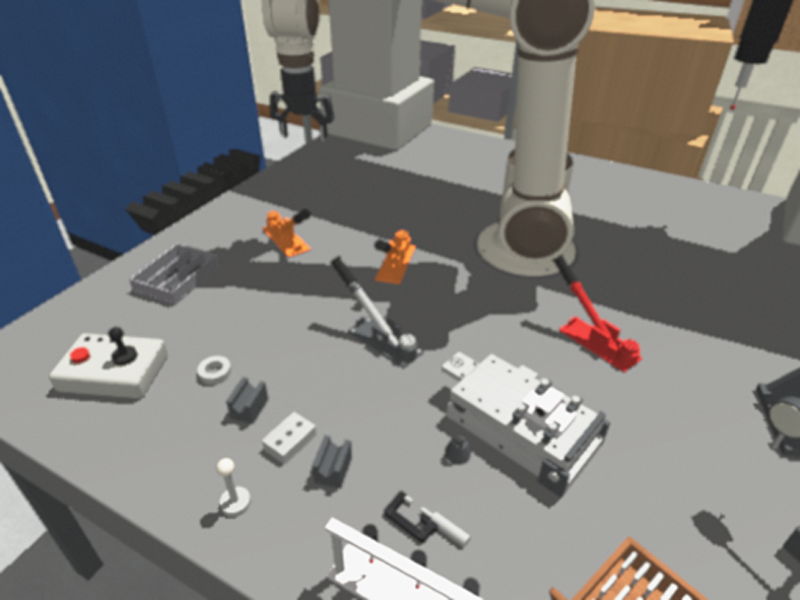

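Top: the jack (saddle ≈(381,286), grip ≈(450,295)) points its saddle at the plate; the lug with its ring is at ≈(335,270). Scene: the jack's saddle ≈(405,345), grip ≈(342,272), lug ≈(458,365). Now measuring.

```bash
python3 - <<'E'
from h import *
for n,(u0,u1,v0,v1) in {"top":(140,310,135,205),"scene":(195,400,155,315)}.items():
    c=np.load(n+"0.npy",allow_pickle=True).item()
    k=4 if n=="top" else 3.9
    cv2.imwrite(f"pics/{n}crop.png",cv2.resize(c["color"][v0:v1,u0:u1],None,fx=k,fy=k,interpolation=cv2.INTER_CUBIC))
    P,s=cloud(c)
    m=(P[...,0]>.2)&(P[...,0]<.65)&(P[...,1]>-.35)&(P[...,1]<.4)
    for lab,z0,z1 in(("gran",-.01,.01),("lugplate",.064,.078)):
        q=m&(P[...,2]>z0)&(P[...,2]<z1); print(n,lab,q.sum(),np.median(P[q],0).round(4),P[q][:,2].std())
    # plate top points
    q=m&(P[...,2]>.064)&(P[...,2]<.078)
    nl,l,st,ce=cv2.connectedComponentsWithStats(q.astype(np.uint8))
    for i in range(1,nl):
        if st[i,4]>25:
            X=P[l==i]; r=cv2.minAreaRect(X[:,:2].astype(np.float32)*1000); print(n,st[i],X.mean(0).round(4),np.round(r[0],1),np.round(r[1],1),round(r[2],1))
    # jack handle/ jack comps
    q=m&(P[...,2]>.015)
    nl,l,st,ce=cv2.connectedComponentsWithStats(q.astype(np.uint8))
    for i in range(1,nl):
        if st[i,4]>40:
            X=P[l==i]; print(" obj",st[i],X.mean(0).round(3),X.max(0).round(3),X.min(0).round(3))
E
```

```text
top gran 16350 [ 0.3987 -0.0144 -0.0006] 0.0037833394265172028
top lugplate 1412 [0.5331 0.1486 0.0704] 0.003296828537207652
top [ 147  148   71   40 1345] [0.5423 0.1573 0.0705] [545.4 163.7] [271.8 125.1] 77.5
 obj [ 146  146   73   44 2051] [0.543 0.176 0.072] [0.645 0.317 0.119] [0.468 0.027 0.015]
 obj [239 179  58  15 392] [ 0.464 -0.154  0.07 ] [ 0.505 -0.054  0.153] [ 0.43  -0.272  0.016]
 obj [278 212  19  43 276] [ 0.275 -0.232  0.088] [ 0.359 -0.201  0.149] [ 0.202 -0.272  0.017]
 obj [144 229  82  28 506] [0.244 0.162 0.223] [0.31  0.326 0.636] [ 0.2   -0.04   0.017]
scene gran 19563 [0.4353 0.0299 0.0006] 0.0020554925304921323
scene lugplate 2605 [0.5573 0.1524 0.0715] 0.0020536576038779324
scene [231 195  11   7  44] [ 0.4705 -0.1682  0.0707] [ 469. -169.] [16.1 32.2] 0.8
scene [372 194  11   9  41] [0.2582 0.2144 0.0707] [255.1 213.5] [36.6 16.4] 69.8
scene [ 282  226  101   74 2472] [0.5608 0.1607 0.0713] [549.2 161.8] [270.5 124.8] 78.1
scene [360 253   6   7  26] [0.5152 0.2412 0.0721] [515.2 242.1] [21.7 11.7] 3.4
 obj [326   0  37  34 946] [0.21  0.01  0.568] [0.221 0.055 0.602] [ 0.2   -0.038  0.518]
 obj [319 137  21  22 284] [0.203 0.021 0.164] [0.209 0.056 0.2  ] [ 0.2   -0.012  0.125]
 obj [239 154  21  15 163] [ 0.282 -0.228  0.081] [ 0.363 -0.202  0.15 ] [ 0.2   -0.271  0.015]
 obj [354 162  56  71 801] [0.269 0.236 0.063] [0.315 0.325 0.155] [0.215 0.117 0.015]
 obj [211 164  56  66 746] [ 0.478 -0.147  0.064] [ 0.513 -0.053  0.151] [ 0.435 -0.269  0.015]
 obj [ 282  226  109   90 4986] [0.575 0.191 0.066] [0.65  0.316 0.114] [0.472 0.025 0.015]
```

View pics/topcrop.png

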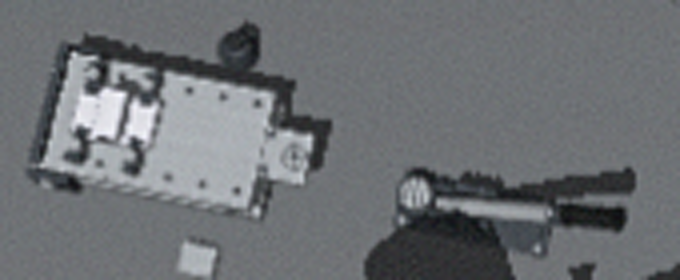

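View pics/scenecrop.png

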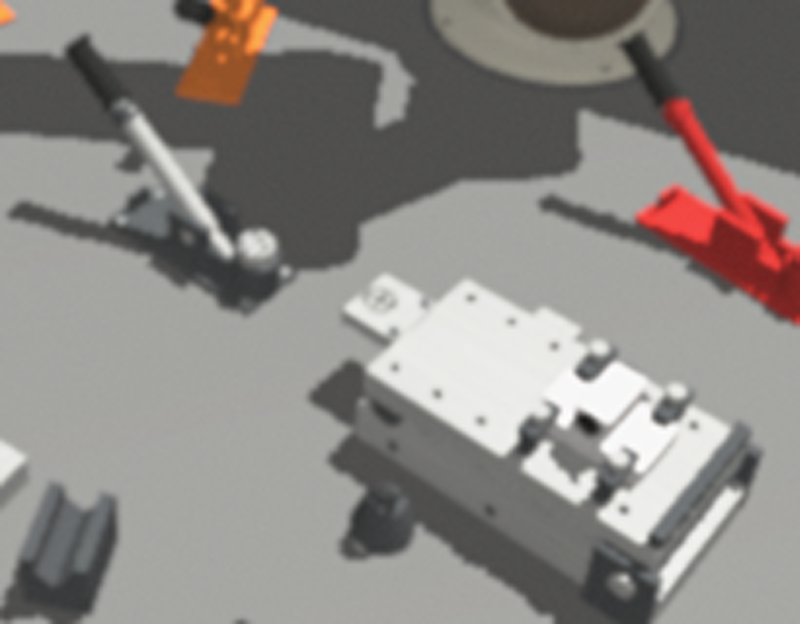

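The crops show the ring and cross at topcrop (294,157) and scenecrop (381,298), and the saddle top at topcrop (416,191) and scenecrop (258,243). Next come the positions and yaws.

```bash
python3 - <<'E'
from h import *
C={n:np.load(n+"0.npy",allow_pickle=True).item() for n in("top","scene")}
pix={"ring":((140+294/4,135+157/4),(195+381/3.9,155+298/3.9),.071),"saddle":((140+416/4,135+191/4),(195+258/3.9,155+243/3.9),.046)}
for k,(a,b,z) in pix.items():
    for n,p in(("top",a),("scene",b)):
        P,s=cloud(C[n]); u,v=[int(round(t)) for t in p]; print(k,n,(u,v),ray(C[n],s,u,v,z).round(4),"depth",np.median(P[v-1:v+2,u-1:u+2].reshape(-1,3),0).round(4))
for n in C:
    P,s=cloud(C[n]); X0=P.reshape(-1,3)
    # plate side edges: fit long sides by bins along axis; top face
    m=(abs(X0[:,2]-.071)<.006)&(X0[:,1]>.02)&(X0[:,0]>.4)&(X0[:,1]<.33)
    X=X0[m][:,:2]
    for it,a in enumerate([78]*1):
        e=np.array([np.cos(np.radians(a)),np.sin(np.radians(a))]); f=np.array([-e[1],e[0]])
        t=X@e; w=X@f
        lo=[];hi=[];ts=[]
        for t0 in np.arange(t.min()+.06,t.min()+.16,.004):
            b=(t>=t0)&(t<t0+.004)
            if b.sum()>5: ts.append(t0+.002); lo.append(w[b].min()); hi.append(w[b].max())
        pl=np.polyfit(ts,lo,1); ph=np.polyfit(ts,hi,1)
        print(n,"plate yaw lo/hi",a+np.degrees(np.arctan(pl[0])),a+np.degrees(np.arctan(ph[0])),"width",np.median(np.array(hi)-lo), "tmin",t.min())
    # handle: points z>0.06 around jack
    m=(X0[:,2]>.062)&(X0[:,2]<.16)&(X0[:,0]>.42)&(X0[:,0]<.52)&(X0[:,1]>-.3)&(X0[:,1]<-.06)
    X=X0[m]; l=cv2.fitLine(X.astype(np.float32),cv2.DIST_HUBER,0,.001,.001).ravel(); d=l[:3]*np.sign(l[1])
    print(n,"handle",m.sum(),d.round(4),l[3:].round(4),"yaw",np.degrees(np.arctan2(d[1],d[0])),"elev",np.arcsin(-d[2]))
    # saddle top
    m=(abs(X0[:,2]-.046)<.005)&(np.hypot(X0[:,0]-.475,X0[:,1]+.07)<.03)
    r=cv2.minEnclosingCircle(X0[m][:,:2].astype(np.float32)*1000); print("saddle",m.sum(),X0[m].mean(0).round(4),r)
E
```

```text
ring top (214, 174) [0.5191 0.0421 0.071 ] depth [0.519  0.042  0.0712]
ring scene (293, 231) [0.5174 0.0463 0.071 ] depth [0.5179 0.0468 0.0715]
saddle top (244, 183) [ 0.4856 -0.0746  0.046 ] depth [ 0.4858 -0.0746  0.0467]
saddle scene (261, 217) [ 0.4865 -0.0716  0.046 ] depth [ 0.4859 -0.0713  0.0463]
top plate yaw lo/hi 91.01383653147798 77.07699188850421 width 0.11589049529402612 tmin 0.13779846678219526
top handle 170 [ 0.1835  0.7893 -0.5859] [ 0.4497 -0.2161  0.1109] yaw 76.91609 elev 0.6259972
saddle 29 [ 0.486  -0.0733  0.0459] ((485.2062072753906, -72.62433624267578), 14.372109413146973)
scene plate yaw lo/hi 88.26646618331307 64.47418607410536 width 0.11838449019581943 tmin 0.13724622220388502
scene handle 284 [ 0.168   0.7703 -0.6152] [ 0.4607 -0.213   0.1069] yaw 77.69688 elev 0.6626503
saddle 60 [ 0.4922 -0.0724  0.0456] ((491.5135192871094, -72.63741302490234), 15.89109992980957)
```

```bash
cat >> h.py <<'E'
from scipy.spatial.transform import Rotation as Ro
def go(x,y,z,yaw):
    o=get_obs(); R=Ro.from_euler("xyz",o["tcp_rot"],degrees=True).as_matrix()
    d=R.T@(np.array([x,y,z])-o["ee_pos"]); t=-((yaw-o["tcp_rot"][2]+180)%360-180)
    print("shift",d.round(4),"turn",round(t,2),"at",o["ee_pos"].round(4),o["tcp_rot"].round(2),"t",round(o["time"],2))
def side(X,c,a,t0,t1,sgn):  # huber line through extreme side points
    e=np.array([np.cos(np.radians(a)),np.sin(np.radians(a))]); f=np.array([-e[1],e[0]])
    t=(X-c)@e; w=(X-c)@f*sgn; Q=[]
    for b in np.arange(t0,t1,.004):
        k=(t>=b)&(t<b+.004)
        if k.sum()>2: Q.append((t[k][w[k].argmax()],w[k].max()))
    l=cv2.fitLine(np.float32(Q)*1000,cv2.DIST_HUBER,0,.01,.01).ravel()
    return a+sgn*np.degrees(np.arctan(l[1]/l[0])), l[3]-l[2]*l[1]/l[0], len(Q)
E
python3 - <<'E'
from h import *
for n in("top","scene"):
    c=np.load(n+"0.npy",allow_pickle=True).item(); P,s=cloud(c)
    X=P.reshape(-1,3); X=X[(abs(X[:,2]-.0708)<.005)&(X[:,1]>.02)&(X[:,0]>.45)&(X[:,1]<.33)][:,:2]
    C=np.array([.518,.0445])
    for sg in(1,-1): print(n,"plate side",sg,side(X,C,77.5,.036,.2,sg)," lug side",side(X,C,77.5,-.012,.028,sg))
    e=np.array([np.cos(np.radians(77.5)),np.sin(np.radians(77.5))]);t=(X-C)@e;w=(X-C)@np.array([-e[1],e[0]])
    print("lug end t",np.sort(t[abs(w)<.015])[:6].round(4))
    dk=(P[...,2]>.1)&(abs(P[...,0]-.45)<.05)&(abs(P[...,1]+.24)<.06)&(c["color"].max(-1)<70)
    print("dark grip",dk.sum(),P[dk].mean(0).round(4),P[dk].min(0).round(3),P[dk].max(0).round(3))
go(.448,-.243,.2,-102.5)
E
```

```text
top plate side 1 (np.float32(76.613884), np.float32(58.99292), 41)  lug side (np.float32(79.577835), np.float32(22.211218), 10)
top plate side -1 (np.float32(76.76647), np.float32(57.274708), 41)  lug side (np.float32(75.81796), np.float32(23.586506), 10)
lug end t [-0.0131 -0.0125 -0.0121 -0.0119 -0.0115 -0.0105]
dark grip 93 [ 0.4456 -0.237   0.1282] [ 0.43  -0.272  0.102] [ 0.461 -0.202  0.153]
scene plate side 1 (np.float32(76.52742), np.float32(54.16028), 41)  lug side (np.float32(76.46499), np.float32(18.168325), 10)
scene plate side -1 (np.float32(78.13279), np.float32(66.67902), 41)  lug side (np.float32(76.70785), np.float32(30.393265), 10)
lug end t [-0.0127 -0.012  -0.0116 -0.0116 -0.0115 -0.0115]
dark grip 123 [ 0.4559 -0.2375  0.1267] [ 0.442 -0.264  0.1  ] [ 0.47  -0.209  0.149]
shift [-0.3444  0.0309 -0.1741] turn -58.49 at [ 0.1791 -0.5198  0.2307] [ -90.07   -0.   -160.99] t 0.1
```

move_arm --deltas '[[[-0.344,0.031,-0.174,-58.5],[-0.344,0.031,-0.174,-58.5],[-0.344,0.031,-0.174,-58.5],[-0.344,0.031,-0.174,-58.5],[-0.344,0.031,-0.174,-58.5]]]' --claw 0.085 --newtons 60

```text
time: 0.6
ee_pos: [0.3536, -0.3396, 0.2109]
tcp_rot: [-90.0, 0.0, -117.7]
wrist_force: [0.9, -0.4, 0.4]
opening: 0.0853
```

```bash
python3 -c "
from h import *
go(.449,-.243,.2,-102.8)"
```

```text
shift [-0.1298  0.0109  0.0396] turn -14.89 at [ 0.3536 -0.3396  0.2109] [ -90.01    0.   -117.69] t 0.6
```

move_arm --deltas '[[[-0.13,0.011,0.04,-14.9],[-0.13,0.011,0.04,-14.9],[-0.13,0.011,0.04,-14.9],[-0.13,0.011,0.04,-14.9],[-0.13,0.011,0.04,-14.9]]]'

```text
time: 1.1
ee_pos: [0.4493, -0.2446, 0.1998]
tcp_rot: [-90.1, 0.0, -103.0]
wrist_force: [-0.8, -0.4, 0.0]
opening: 0.0851
```

```bash
python3 -c "
from h import *
go(.449,-.243,.104,-102.8)
for n in ('top','scene'):
    c=camera(n); P,s=cloud(c)
    dk=(P[...,2]>.1)&(P[...,2]<.155)&(abs(P[...,0]-.45)<.05)&(abs(P[...,1]+.24)<.05)&(c['color'].max(-1)<70)
    print(n,dk.sum(),P[dk].mean(0) if dk.any() else '')
"
```

```text
shift [-0.0015  0.0958 -0.0005] turn -0.21 at [ 0.4493 -0.2446  0.1998] [ -90.06    0.   -103.01] t 1.1
top 0 
scene 93 [ 0.45470411 -0.23691597  0.12934754]
```

Descend and close on the grip.

move_arm --deltas '[[[-0.001,0.045,0,0],[-0.001,0.08,0,0],[-0.001,0.096,0,0],[-0.001,0.096,0,0]]]'

```text
time: 1.6
ee_pos: [0.4473, -0.2447, 0.1019]
tcp_rot: [-90.2, 0.1, -103.2]
wrist_force: [-0.3, -0.4, -0.3]
opening: 0.0852
```

move_arm --deltas '[[[0,0,0,0],[0,0,0,0],[0,0,0,0],[0,0,0,0],[0,0,0,0]]]' --claw 0.01 --newtons 50

```text
time: 2.1
ee_pos: [0.4493, -0.2446, 0.1049]
tcp_rot: [-90.0, -0.0, -103.1]
wrist_force: [-3.4, -2.2, 3.7]
opening: 0.0205
```

```bash
python3 -c "
from h import *
go(.449,-.243,.104,-102.8)
for n in ['scene']:
    c=camera(n); np.save('g.npy',c,allow_pickle=True); cv2.imwrite('pics/g1.png',cv2.resize(c['color'][130:260,180:340],None,fx=4,fy=4,interpolation=cv2.INTER_CUBIC))
"
```

```text
shift [-0.0014  0.0009 -0.0006] turn -0.31 at [ 0.4493 -0.2446  0.1049] [-8.9990e+01 -5.0000e-02 -1.0311e+02] t 2.1
```

View pics/g1.png

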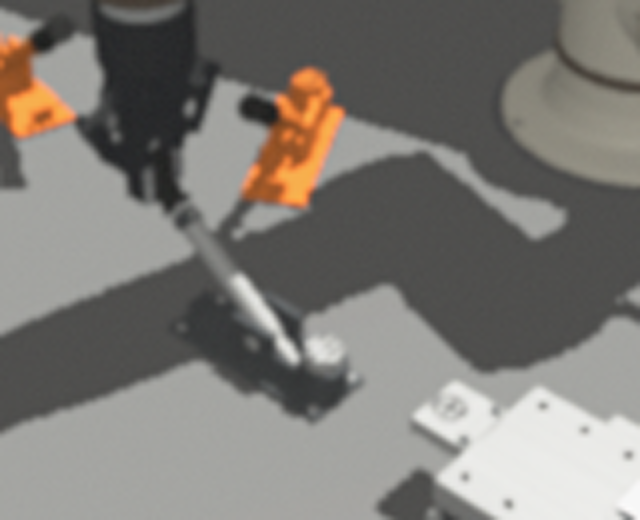

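The view shows the fingers closed on the rubber grip at ≈(165,180). Pulling quickly along the handle.

move_arm --deltas '[[[0.036,-0.027,0,0],[0.067,-0.051,0,0],[0.067,-0.051,0,0],[0.067,-0.051,0,0]]]'

```text
time: 2.55
ee_pos: [0.4341, -0.3107, 0.1555]
tcp_rot: [-90.0, -0.1, -103.2]
wrist_force: [-0.4, -3.0, -1.0]
opening: 0.0207
```

```bash
python3 -c "
from h import *
o=get_obs();print(o['ee_pos'],o['wrist_force'],o['opening'])
for n in ['scene','top']:
    c=camera(n); P,s=cloud(c); X0=P.reshape(-1,3)
    m=(abs(X0[:,2]-.046)<.004)&(np.hypot(X0[:,0]-.483,X0[:,1]+.085)<.035)
    print(n,m.sum(),X0[m].mean(0).round(4),cv2.minEnclosingCircle(X0[m][:,:2].astype(np.float32)*1000))
    if n=='scene': cv2.imwrite('pics/g2.png',cv2.resize(c['color'][130:260,180:340],None,fx=4,fy=4,interpolation=cv2.INTER_CUBIC))
"
```

```text
[ 0.43414557 -0.31070925  0.15552828] [-0.37892667 -2.96487126 -1.02666722] 0.020661899827680755
scene 53 [ 0.4869 -0.1059  0.0464] ((485.6439514160156, -108.49430084228516), 15.644465446472168)
top 30 [ 0.48   -0.1051  0.0457] ((479.9661560058594, -104.89595031738281), 15.082298278808594)
```

View pics/g2.png

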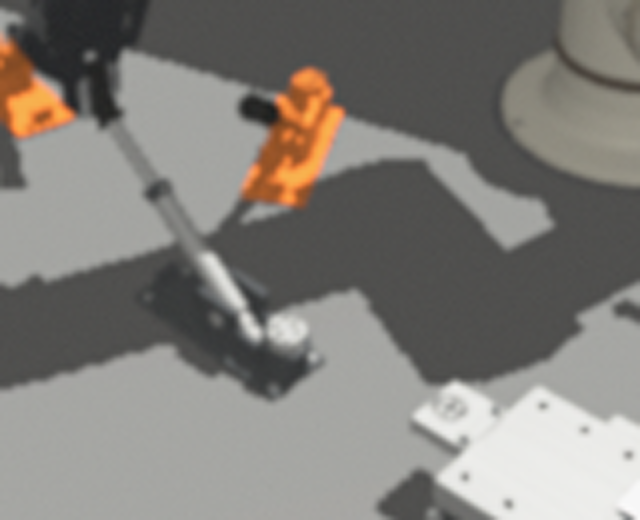

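The jack slid about 33 mm and tipped slightly, with about 60 mm of extension. I'll press the handle down, which puts more weight on the base and makes the pull level, then pull out the rest.

move_arm --deltas '[[[0.0125,0.015,0,0],[0.03,0.041,0,0],[0.043,0.07,0,0],[0.051,0.1,0,0],[0.055,0.12,0,0]]]' --newtons 35

```text
time: 3.15
ee_pos: [0.4213, -0.363, 0.0325]
tcp_rot: [-90.0, 0.1, -103.1]
wrist_force: [2.9, 2.7, 5.7]
opening: 0.0208
```

move_arm --deltas '[[[0,0,0,0],[0,0,0,0]]]'

```text
time: 3.35
ee_pos: [0.4214, -0.3622, 0.0349]
tcp_rot: [-90.1, 0.1, -103.1]
wrist_force: [-0.5, 3.6, 3.9]
opening: 0.0206
```

```bash
cat > st.py <<'E'
from h import *
import sys
x,y,r,z=map(float,sys.argv[1:5])
o=get_obs();print(o['ee_pos'].round(4),o['tcp_rot'].round(2),o['wrist_force'].round(1),o['opening'])
S=[]
for n in ['scene','top']:
    c=camera(n); P,s=cloud(c); X0=P.reshape(-1,3)
    m=(abs(X0[:,2]-z)<.006)&(np.hypot(X0[:,0]-x,X0[:,1]-y)<r)&(c["color"].reshape(-1,3).max(1)>100)
    X=X0[m]; mc=np.array(cv2.minEnclosingCircle(X[:,:2].astype(np.float32))[0]); S.append(mc); print(n,m.sum(),X.mean(0).round(4),mc.round(4))
    np.save(n+"1.npy",c,allow_pickle=True)
S=np.mean(S,0); d=S-o['ee_pos'][:2]; print("saddle",S.round(4),"dist",np.hypot(*d).round(4),"yaw",np.degrees(np.arctan2(d[1],d[0])).round(2))
h=np.hypot(*d)-.055; v=o['ee_pos'][2]+.019-.032; print("L",np.hypot(h,v).round(4),"elev",np.arctan2(v,h).round(3))
E
python3 st.py .482 -.11 .04 .073
```

```text
[ 0.4214 -0.3622  0.0349] [-9.0070e+01  1.0000e-01 -1.0308e+02] [-0.5  3.6  3.9] 0.02063615709288793
scene 64 [ 0.4874 -0.11    0.0755] [ 0.4857 -0.112 ]
top 42 [ 0.48   -0.1108  0.0746] [ 0.48   -0.1107]
saddle [ 0.4829 -0.1113] dist 0.2582 yaw 76.22
L 0.2044 elev 0.107
```

move_arm --deltas '[[[0.033,0.001,0,0],[0.033,0.001,0,0],[0.033,0.001,0,0]]]'

```text
time: 3.75
ee_pos: [0.4145, -0.3952, 0.0351]
tcp_rot: [-89.9, 0.0, -103.1]
wrist_force: [0.8, 3.4, 2.1]
opening: 0.0207
```

```bash
python3 st.py .48 -.12 .04 .073
```

```text
[ 0.4145 -0.3952  0.0351] [-8.9950e+01  1.0000e-02 -1.0313e+02] [0.8 3.4 2.1] 0.020705191474083954
scene 47 [ 0.4868 -0.1174  0.0766] [ 0.4845 -0.1183]
top 39 [ 0.4778 -0.1179  0.0747] [ 0.4782 -0.1166]
saddle [ 0.4813 -0.1174] dist 0.2857 yaw 76.47
L 0.2317 elev 0.095
```

move_arm --deltas '[[[0.014,0,0,0],[0.014,0,0,0],[0.014,0,0,0]]]'

```text
time: 4.15
ee_pos: [0.4113, -0.4081, 0.0344]
tcp_rot: [-90.0, 0.0, -103.1]
wrist_force: [1.2, 5.4, 3.1]
opening: 0.0207
```

```bash
python3 st.py .478 -.13 .04 .073
```

```text
[ 0.4113 -0.4081  0.0344] [-8.999e+01  5.000e-02 -1.031e+02] [1.2 5.4 3.1] 0.020706440736532175
scene 16 [ 0.4892 -0.1249  0.0728] [ 0.4863 -0.1254]
top 11 [ 0.4735 -0.1292  0.077 ] [ 0.474  -0.1273]
saddle [ 0.4802 -0.1264] dist 0.29 yaw 76.26
L 0.236 elev 0.091
```

move_arm --deltas '[[[0.005,0,0,0],[0.01,0,0,0],[0.014,0,0,0],[0.014,0,0,0]]]'

```text
time: 4.65
ee_pos: [0.4079, -0.4227, 0.0343]
tcp_rot: [-90.0, -0.0, -103.1]
wrist_force: [1.0, 2.8, 4.8]
opening: 0.0204
```

```bash
sed -i 's/max(1)>100/max(1)>75/' st.py; python3 st.py .475 -.14 .035 .075; python3 - <<'E'
from h import *
c=np.load('scene1.npy',allow_pickle=True).item();cv2.imwrite('pics/g3.png',cv2.resize(c['color'][130:260,150:310],None,fx=4,fy=4,interpolation=cv2.INTER_CUBIC))
E
```

```text
[ 0.4079 -0.4227  0.0343] [-8.9990e+01 -2.0000e-02 -1.0313e+02] [1.  2.8 4.8] 0.020436136472425644
scene 40 [ 0.4812 -0.1341  0.0776] [ 0.48   -0.1411]
top 18 [ 0.4701 -0.1346  0.0764] [ 0.4735 -0.142 ]
saddle [ 0.4768 -0.1415] dist 0.2894 yaw 76.23
L 0.2354 elev 0.091
```

View pics/g3.png

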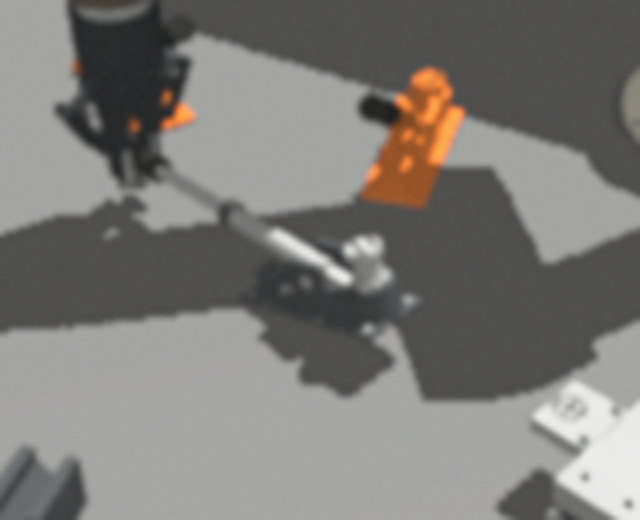

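The handle is pulled out: the last 15 mm moved the jack one-for-one with the saddle–grip distance unchanged at 0.290. The view shows the extended rod between collar (232,210) and grip (150,160). Now I let the handle rise under control and release it.

move_arm --deltas '[[[-0.003,-0.034,0,0],[-0.013,-0.067,0,0],[-0.029,-0.098,0,0],[-0.042,-0.118,0,0],[-0.042,-0.118,0,0]]]' --newtons 25

```text
time: 5.25
ee_pos: [0.4181, -0.3817, 0.1549]
tcp_rot: [-89.8, -0.2, -103.1]
wrist_force: [-1.3, -3.5, -1.1]
opening: 0.0206
```

move_arm --deltas '[[[0,0,0,0],[0,0,0,0],[0,0,0,0],[0,-0.04,0,0],[0,-0.09,0,0]]]' --claw 0.085

```text
time: 5.75
ee_pos: [0.4162, -0.3811, 0.2401]
tcp_rot: [-90.3, 0.2, -103.1]
wrist_force: [1.7, -1.8, -0.1]
opening: 0.0853
```

```bash
python3 st.py .475 -.14 .04 .046; python3 - <<'E'
from h import *
for n in("scene","top"):
    c=np.load(n+'1.npy',allow_pickle=True).item(); P,s=cloud(c); X=P.reshape(-1,3)
    m=(X[:,2]>.062)&(X[:,2]<.19)&(abs(X[:,0]-.44)<.05)&(X[:,1]<-.19)&(X[:,1]>-.42); X=X[m]
    l=cv2.fitLine(X.astype(np.float32),cv2.DIST_HUBER,0,.001,.001).ravel(); d=l[:3]*np.sign(l[1]); print(n,m.sum(),d,l[3:],"yaw",np.degrees(np.arctan2(d[1],d[0])),"zmax",np.sort(X[:,2])[-5:].round(3))
    cv2.imwrite(f'pics/{n}4.png',cv2.resize(c['color'][130:260,150:310] if n=="scene" else c['color'][135:225,200:360],None,fx=5,fy=5,interpolation=cv2.INTER_CUBIC))
E
```

```text
[ 0.4162 -0.3811  0.2401] [ -90.3     0.16 -103.15] [ 1.7 -1.8 -0.1] 0.0853299733253827
scene 64 [ 0.4778 -0.1457  0.0452] [ 0.475 -0.145]
top 40 [ 0.4705 -0.1454  0.0455] [ 0.4709 -0.1448]
saddle [ 0.4729 -0.1449] dist 0.2429 yaw 76.5
L 0.2948 elev 0.88
scene 334 [ 0.17842288  0.769301   -0.6134665 ] [ 0.4401418  -0.3125076   0.12660606] yaw 76.94233 zmax [0.188 0.188 0.189 0.189 0.19 ]
top 107 [ 0.17307566  0.7813146  -0.5996601 ] [ 0.44116172 -0.2698532   0.09426376] yaw 77.50962 zmax [0.125 0.126 0.127 0.127 0.134]
```

View pics/scene4.png

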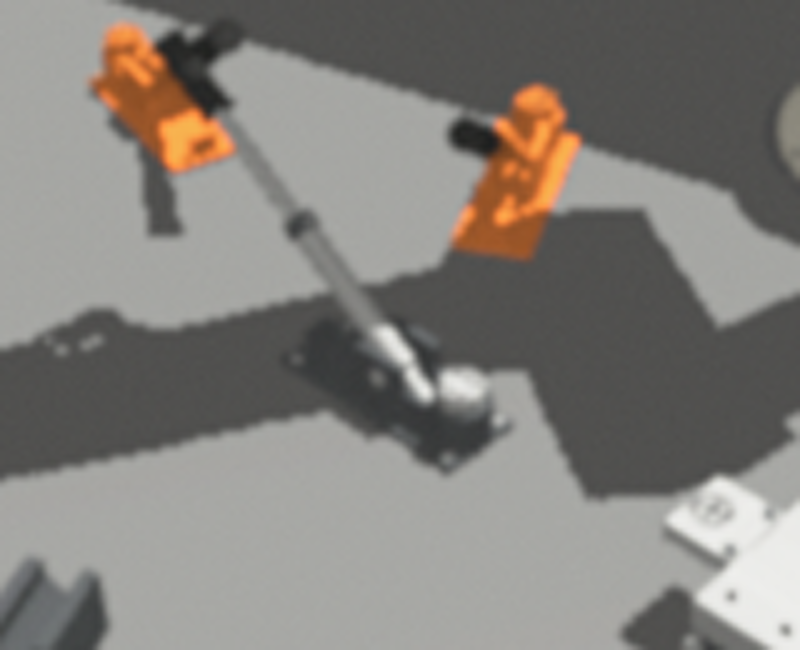

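Saddle is now at about (0.473, −0.145), yaw ≈77°. Moving over the fork.

```bash
python3 -c "
from h import *
go(.4603,-.2005,.24,-103)"
```

```text
shift [-0.1873  0.0076 -0.0006] turn -0.15 at [ 0.4183 -0.383   0.2483] [ -89.6    -0.23 -103.15] t 5.85
```

move_arm --deltas '[[[-0.05,0,0,0],[-0.1,0,0,0],[-0.15,0.005,0,0],[-0.187,0.007,0,0],[-0.187,0.007,0,0]]]'

```text
time: 6.35
ee_pos: [0.4603, -0.1962, 0.2346]
tcp_rot: [-90.0, 0.1, -102.9]
wrist_force: [-0.4, -0.6, -0.3]
opening: 0.0845
```

```bash
python3 -c "
from h import *
go(.4603,-.2005,.02,-103)"
```

```text
shift [0.0043 0.2146 0.0011] turn 0.09 at [ 0.4603 -0.1962  0.2346] [-9.0040e+01  5.0000e-02 -1.0291e+02] t 6.35
```

move_arm --deltas '[[[0.002,0.045,0.001,0],[0.002,0.09,0.001,0],[0.002,0.13,0.001,0],[0.002,0.165,0.001,0],[0.002,0.185,0.001,0]]]'

```text
time: 6.85
ee_pos: [0.4585, -0.2018, 0.0465]
tcp_rot: [-90.2, 0.0, -103.2]
wrist_force: [0.5, 0.6, 0.1]
opening: 0.085
```

```bash
python3 -c "
from h import *
go(.4603,-.2005,.02,-103);print(get_obs()['wrist_force'])"
```

```text
shift [-0.0017  0.0265  0.0015] turn -0.17 at [ 0.4585 -0.2018  0.0465] [-9.0240e+01  3.0000e-02 -1.0317e+02] t 6.85
[0.51602662 0.63896712 0.14666723]
```

move_arm --deltas '[[[0,0.015,0,0],[0,0.027,0,0],[0,0.027,0,0]]]'

```text
time: 7.15
ee_pos: [0.4597, -0.2018, 0.022]
tcp_rot: [-90.1, 0.0, -103.1]
wrist_force: [0.6, 0.4, 0.4]
opening: 0.0853
```

move_arm --deltas '[[[0,0,0,0],[0,0,0,0],[0,0,0,0],[0,0,0,0],[0,0,0,0]]]' --claw 0.03 --newtons 60

```text
time: 7.65
ee_pos: [0.4607, -0.2018, 0.0244]
tcp_rot: [-89.9, -0.0, -103.1]
wrist_force: [-1.4, 0.8, 6.9]
opening: 0.0386
```

```bash
python3 st.py .473 -.145 .04 .046; python3 - <<'E'
from h import *
for n in("scene","top"):
    c=np.load(n+'1.npy',allow_pickle=True).item(); P,s=cloud(c); X=P.reshape(-1,3)
    a=get_obs()['tcp_rot'][2]+180; print("tool axis yaw",a)
    m=(X[:,2]>.15)&(X[:,2]<.25)&(abs(X[:,0]-.42)<.05)&(X[:,1]<-.3)&(X[:,1]>-.42); print(n,"grip",m.sum(),X[m].mean(0).round(4), X[m].min(0).round(3),X[m].max(0).round(3))
E
```

```text
[ 0.4607 -0.2018  0.0244] [-8.9930e+01 -2.0000e-02 -1.0311e+02] [-1.4  0.8  6.9] 0.03861660650823688
scene 59 [ 0.4797 -0.1457  0.0455] [ 0.4797 -0.1478]
top 0 [nan nan nan] [0. 0.]
saddle [ 0.2399 -0.0739] dist 0.2552 yaw 149.91
L 0.2006 elev 0.057
tool axis yaw 76.8842000545365
scene grip 147 [ 0.4268 -0.3734  0.1763] [ 0.404 -0.41   0.15 ] [ 0.44  -0.341  0.202]
tool axis yaw 76.8842000545365
top grip 114 [ 0.4173 -0.3761  0.1772] [ 0.402 -0.409  0.151] [ 0.434 -0.343  0.2  ]st.py:9: RuntimeWarning: Mean of empty slice.
  X=X0[m]; mc=np.array(cv2.minEnclosingCircle(X[:,:2].astype(np.float32))[0]); S.append(mc); print(n,m.sum(),X.mean(0).round(4),mc.round(4))
  ret = um.true_divide(
```

Fork gripped (opening 38.6 mm, expected ≈40). Lift 4 mm and advance part-way.

move_arm --deltas '[[[0,-0.004,0,0],[0,-0.004,0,0],[-0.03,-0.004,0,0],[-0.06,-0.004,0,0],[-0.09,-0.004,0,0]]]' --newtons 100

```text
time: 8.25
ee_pos: [0.4803, -0.113, 0.0264]
tcp_rot: [-90.1, 0.0, -103.2]
wrist_force: [-0.1, 0.0, -7.6]
opening: 0.038
```

move_arm --deltas '[[[-0.025,0,0,0],[-0.05,0,0,0],[-0.05,0,0,0],[-0.05,0,0,0]]]'

```text
time: 8.65
ee_pos: [0.4916, -0.0648, 0.0265]
tcp_rot: [-90.1, -0.0, -103.0]
wrist_force: [0.5, -1.0, -7.7]
opening: 0.0379
```

```bash
python3 - <<'E'
from h import *
o=get_obs();print(o['ee_pos'].round(4),o['tcp_rot'].round(2),o['wrist_force'].round(1),o['opening'],o['time'])
for n in("scene","top"):
    c=camera(n); np.save(n+"2.npy",c,allow_pickle=True)
c=np.load('scene2.npy',allow_pickle=True).item()
cv2.imwrite('pics/s5.png',cv2.resize(c['color'][180:270,220:340],None,fx=6,fy=6,interpolation=cv2.INTER_CUBIC))
E
```

```text
[ 0.4916 -0.0648  0.0265] [-9.0080e+01 -2.0000e-02 -1.0304e+02] [ 0.5 -1.  -7.7] 0.03791405133974897 8.65
```

View pics/s5.png

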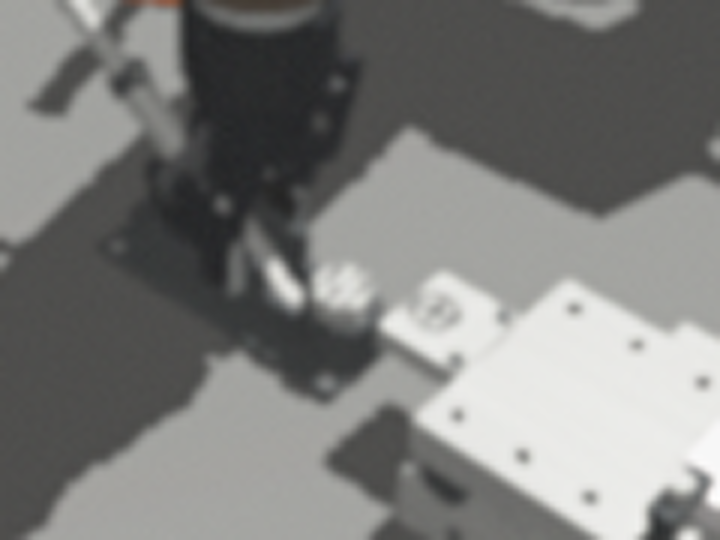

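Scene view: saddle top centre ≈(344,283) of the crop, ring ≈(436,311), lug end just ahead of the saddle.

```bash
python3 - <<'E'
from h import *
c=np.load('scene2.npy',allow_pickle=True).item(); P,s=cloud(c)
K=np.array([[c["fx"],0,c["cx"]],[0,c["fy"],c["cy"]],[0,0,1.]])
def rs(u,v,z):
    q=cv2.undistortPoints(np.array([[[u,v]]]),K,np.array([c["k1"],0,0,0,0.])).ravel(); d=c["T"][:3,:3]@np.r_[q,1]; o=c["T"][:3,3]; return o+d*(z-o[2])/d[2]
# crop px -> full px (cv2.resize centre convention)
f=lambda x,y:(220+(x+.5)/6-.5,180+(y+.5)/6-.5)
u=f(344,283); i=P[int(u[1])-1:int(u[1])+2,int(u[0])-1:int(u[0])+2].reshape(-1,3); print("saddle patch",np.median(i,0).round(4))
zs=np.median(i[:,2]); A=rs(*u,zs); B=rs(*f(436,311),.071); print(A.round(4),B.round(4))
# saddle blob by brightness & height
X=P.reshape(-1,3); g=c["color"].reshape(-1,3).max(1)
m=(abs(X[:,2]-zs)<.004)&(np.hypot(X[:,0]-A[0],X[:,1]-A[1])<.022)&(g>120); print(m.sum(),X[m].mean(0).round(4),cv2.minEnclosingCircle(X[m][:,:2].astype(np.float32)*1000))
o=get_obs(); t=o['tcp_rot'][2]; T=np.radians(t); ex=np.array([np.cos(T),np.sin(T)]); ez=np.array([-np.sin(T),np.cos(T)])
F=o['ee_pos'][:2]-.057*ex; print("saddle by tool",F.round(4))
for nm,S in(("cam",A[:2]),("tool",F)):
    for M in (B[:2],np.array([.518,.0445])): D=M-S; print(nm,M.round(4),"dx",(D@ex).round(4),"dz",(D@ez).round(4))
# top: lug ring dark pixels
c=np.load('top2.npy',allow_pickle=True).item(); P,s=cloud(c); X=P.reshape(-1,3); 
m=(abs(X[:,2]-.0708)<.006)&(np.hypot(X[:,0]-.518,X[:,1]-.045)<.02); g=c["color"].reshape(-1,3).max(1); print("top lug",m.sum(),np.percentile(g[m],[5,25,50,90]))
E
```

```text
saddle patch [ 0.5    -0.0142  0.0468]
[ 0.5014 -0.0107  0.0468] [0.5199 0.0452 0.071 ]
61 [ 0.5084 -0.0085  0.0475] ((507.45281982421875, -9.160407066345215), 15.081991195678711)
saddle by tool [ 0.5046 -0.0102]
cam [0.5199 0.0452] dx -0.0586 dz 0.0054
cam [0.518  0.0445] dx -0.0575 dz 0.0037
tool [0.5199 0.0452] dx -0.0574 dz 0.0023
tool [0.518  0.0445] dx -0.0563 dz 0.0006
top lug 50 [123.  147.5 164.5 189.1]
```

move_arm --deltas '[[[-0.02,0,0.0015,0],[-0.038,0,0.0015,0],[-0.05,0,0.0015,0],[-0.057,0,0.0015,0],[-0.057,0,0.0015,0]]]'

```text
time: 9.25
ee_pos: [0.5065, -0.0099, 0.0272]
tcp_rot: [-90.0, -0.0, -103.1]
wrist_force: [0.6, 0.8, -7.7]
opening: 0.038
```

```bash
python3 - <<'E'
from h import *
o=get_obs();print(o['ee_pos'].round(4),o['tcp_rot'].round(2),o['wrist_force'].round(1),o['opening'],o['time'])
T=np.radians(o['tcp_rot'][2]); ex=np.array([np.cos(T),np.sin(T)]); ez=np.array([-np.sin(T),np.cos(T)])
D=np.array([.5187,.045])-(o['ee_pos'][:2]-.057*ex); print(D@ex,D@ez)
E
```

```text
[ 0.5065 -0.0099  0.0272] [-9.0010e+01 -1.0000e-02 -1.0309e+02] [ 0.6  0.8 -7.7] 0.03797833365277994 9.25
0.0007596311744676437 -0.0005975509586481287
```

Good. Lower, release, rise clear, and back off for a look.

move_arm --deltas '[[[0.001,0.002,0,0],[0.001,0.0035,0,0],[0.001,0.0035,0,0]]]'

```text
time: 9.55
ee_pos: [0.5062, -0.0117, 0.0246]
tcp_rot: [-90.0, -0.0, -103.2]
wrist_force: [-5.1, 0.4, 3.3]
opening: 0.038
```

move_arm --deltas '[[[0,0,0,0],[0,0,0,0],[0,0,0,0],[0,0,0,0]]]' --claw 0.085

```text
time: 9.95
ee_pos: [0.5065, -0.0112, 0.0239]
tcp_rot: [-90.0, 0.0, -103.1]
wrist_force: [0.1, -1.1, -0.3]
opening: 0.0848
```

move_arm --deltas '[[[0,-0.03,0,0],[0,-0.075,0,0],[0,-0.12,0,0],[0,-0.17,0,0],[0,-0.21,0,0]]]'

```text
time: 10.45
ee_pos: [0.5064, -0.0111, 0.2368]
tcp_rot: [-89.9, 0.0, -103.1]
wrist_force: [0.8, 0.4, 0.6]
opening: 0.0852
```

move_arm --deltas '[[[0.05,0,0,0],[0.1,0,0,0],[0.15,0,0,0],[0.2,0,0,0],[0.25,0,0,0]]]'

```text
time: 10.95
ee_pos: [0.4489, -0.2565, 0.234]
tcp_rot: [-89.9, -0.0, -103.1]
wrist_force: [1.3, 0.8, -0.3]
opening: 0.0855
```

```bash
python3 - <<'E'
from h import *
o=get_obs();print(o['ee_pos'].round(4),o['tcp_rot'].round(2),o['wrist_force'].round(1),o['time'])
for n in("scene","top"):
    c=camera(n); np.save(n+"3.npy",c,allow_pickle=True); P,s=cloud(c); X=P.reshape(-1,3)
    m=(X[:,2]>.062)&(X[:,2]<.22)&(abs(X[:,0]-.47-.23*(X[:,1]+.15))<.04)&(X[:,1]<-.05)&(X[:,1]>-.3); X=X[m]
    l=cv2.fitLine(X.astype(np.float32),cv2.DIST_HUBER,0,.001,.001).ravel(); d=l[:3]*np.sign(l[1]); p=l[3:]
    q=p+d*(.11-p[2])/d[2]; print(n,m.sum(),d.round(3),"yaw",np.degrees(np.arctan2(d[1],d[0])),"zmax",X[:,2].max(),"x at y=-.15",p[0]+d[0]*(-.15-p[1])/d[1])
a=np.load('scene3.npy',allow_pickle=True).item()['color'][150:270,190:340]; b=np.load('top3.npy',allow_pickle=True).item()['color'][135:215,190:300]
a=cv2.resize(a,(600,480),interpolation=3);b=cv2.resize(b,None,fx=5,fy=5,interpolation=cv2.INTER_CUBIC)
cv2.imwrite('pics/s6.png',a); cv2.imwrite('pics/t6.png',b)
E
```

```text
[ 0.4489 -0.2565  0.234 ] [-8.995e+01 -1.000e-02 -1.031e+02] [ 1.3  0.8 -0.3] 10.95
scene 404 [ 0.172  0.77  -0.615] yaw 77.37905 zmax 0.19947737805593957 x at y=-.15 0.48122787
top 153 [ 0.178  0.768 -0.615] yaw 76.975296 zmax 0.17915974206572116 x at y=-.15 0.47143057
```

View pics/t6.png

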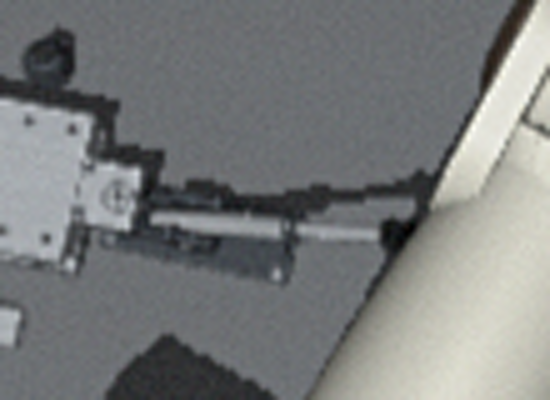

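View pics/s6.png

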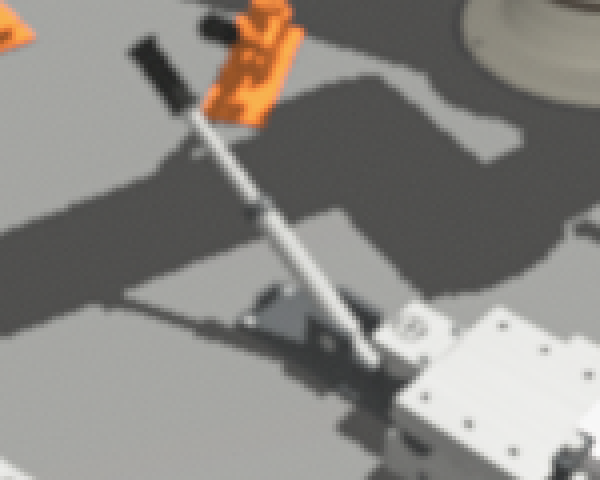

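Top view: the handle runs straight out from the lug in line with it; base tail corner ≈(288,284), front corner ≈(105,243). Scene view: the saddle is hidden under the lug, the handle is fully extended and up.

```bash
python3 - <<'E'
from h import *
c=np.load('top3.npy',allow_pickle=True).item()
K=np.array([[c["fx"],0,c["cx"]],[0,c["fy"],c["cy"]],[0,0,1.]])
def rs(x,y,z):
    u,v=190+(x+.5)/5-.5,135+(y+.5)/5-.5
    q=cv2.undistortPoints(np.array([[[u,v]]]),K,np.array([c["k1"],0,0,0,0.])).ravel(); d=c["T"][:3,:3]@np.r_[q,1]; o=c["T"][:3,3]; return (o+d*(z-o[2])/d[2])[:2]
ring=rs(118,197,.071); a=np.radians(77.1); e=np.array([np.cos(a),np.sin(a)]); f=np.array([-e[1],e[0]])
print("ring",ring)
for nm,p in(("tail",(288,284)),("front",(105,243))):
    w=rs(*p,.006); D=w-ring; print(nm,w.round(4),"along",(D@e).round(4),"across",(D@f).round(4))
L=.230; S=np.array([.5190,.045])
for el in(.65,.5,.35,.2,.1):
    h=.055+L*np.cos(el); g=S-h*e; print(el,g.round(4),"tcp z",round(.032+L*np.sin(el)-.019,4))
o=get_obs(); g=S-(.055+L*np.cos(.65))*e; go(g[0],g[1],.032+L*np.sin(.65)-.019,-102.9)
for n in("scene","top"):
    c=np.load(n+'3.npy',allow_pickle=True).item(); P,s=cloud(c); dk=(P[...,2]>.145)&(P[...,2]<.21)&(abs(P[...,0]-.455)<.03)&(P[...,1]<-.14)&(P[...,1]>-.24)&(c['color'].max(-1)<70); print(n,dk.sum(),P[dk].mean(0))
E
```

```text
ring [0.51919288 0.04529037]
tail [ 0.4581 -0.086 ] along -0.1416 across 0.0302
front [0.4947 0.0629] along 0.0117 across 0.0278
0.65 [ 0.4658 -0.1871] tcp z 0.1522
0.5 [ 0.4617 -0.2054] tcp z 0.1233
0.35 [ 0.4585 -0.2192] tcp z 0.0919
0.2 [ 0.4564 -0.2283] tcp z 0.0587
0.1 [ 0.4556 -0.2317] tcp z 0.036
shift [-0.0745  0.081   0.0006] turn -0.54 at [ 0.448  -0.2593  0.2333] [-9.0010e+01 -6.0000e-02 -1.0344e+02] t 11.05
scene 100 [ 0.47316065 -0.18429758  0.17836457]
top 36 [ 0.46727471 -0.1691339   0.16616883]
```

Placement is within about 2 mm (tail −141.6 along, 30.2 across; expected −140, 30). Now take the grip.

move_arm --deltas '[[[-0.04,0,0.0005,-0.5],[-0.074,0.01,0.0005,-0.5],[-0.0745,0.045,0.0005,-0.5],[-0.0745,0.075,0.0005,-0.5],[-0.0745,0.081,0.0005,-0.5]]]'

```text
time: 11.55
ee_pos: [0.4658, -0.181, 0.1496]
tcp_rot: [-90.3, 0.0, -102.6]
wrist_force: [-0.5, -0.1, 0.2]
opening: 0.0846
```

move_arm --deltas '[[[0,0,0,0],[0,0,0,0]]]'

```text
time: 11.75
ee_pos: [0.4675, -0.1824, 0.1543]
tcp_rot: [-89.9, -0.0, -102.6]
wrist_force: [0.5, -0.4, 0.1]
opening: 0.0854
```

```bash
python3 -c "
from h import *
go(.4658,-.1871,.1522,-102.9);print(get_obs()['wrist_force'])"
```

```text
shift [ 0.005   0.0021 -0.0006] turn 0.28 at [ 0.4675 -0.1824  0.1543] [-8.9900e+01 -1.0000e-02 -1.0262e+02] t 11.75
[ 0.50016062 -0.35526783  0.06389085]
```

move_arm --deltas '[[[0.005,0.002,-0.0005,0.3],[0.005,0.002,-0.0005,0.3]]]'

```text
time: 11.95
ee_pos: [0.4656, -0.1877, 0.1517]
tcp_rot: [-89.9, -0.0, -103.0]
wrist_force: [1.7, -1.2, -0.1]
opening: 0.085
```

move_arm --deltas '[[[0,0,0,0],[0,0,0,0],[0,0,0,0],[0,0,0,0],[0,0,0,0]]]' --claw 0.01 --newtons 25

```text
time: 12.45
ee_pos: [0.4654, -0.1869, 0.1508]
tcp_rot: [-90.0, -0.0, -102.9]
wrist_force: [-0.8, 0.5, 1.0]
opening: 0.0212
```

```bash
python3 -c "
from h import *
go(.4585,-.2192,.0919,-102.9);print(get_obs()['wrist_force'])"
```

```text
shift [0.033  0.0589 0.0005] turn -0.02 at [ 0.4654 -0.1869  0.1508] [ -89.99   -0.   -102.92] t 12.45
[-0.80707278  0.49926047  0.98210143]
```

move_arm --deltas '[[[0.0067,0.0093,0,0],[0.013,0.019,0,0],[0.0187,0.029,0,0],[0.022,0.035,0,0],[0.022,0.035,0,0]]]'

```text
time: 12.95
ee_pos: [0.4599, -0.2089, 0.1146]
tcp_rot: [-90.1, 0.0, -103.0]
wrist_force: [1.1, 0.2, 2.4]
opening: 0.0212
```

```bash
cat > ck.py <<'E'
from h import *
o=get_obs(); print(o['ee_pos'].round(4),o['wrist_force'].round(1),o['opening'].round(4),o['time'])
c=camera("top"); np.save("ck.npy",c,allow_pickle=True); P,s=cloud(c); X=P.reshape(-1,3)
d=camera("scene"); Q,_=cloud(d); np.save("cks.npy",d,allow_pickle=True)
def pl(P): # plate slope along axis, height at ring
    X=P.reshape(-1,3); e=np.array([.223,.975]); f=np.array([-.975,.223]); Y=X[:,:2]-[.519,.045]; t=Y@e; w=Y@f
    m=(abs(w)<.05)&(t>-.01)&(t<.11)&(X[:,2]>.06)&(X[:,2]<.125)&((t>.036)|(abs(w)<.02)); k=np.polyfit(t[m],X[m,2],1); return k.round(4),m.sum()
print("plate slope, z at mark",pl(P),pl(Q))
# tail corner of base
m=(abs(X[:,2]-.006)<.004)&(abs(X[:,0]-.475)<.06)&(abs(X[:,1]+.06)<.06)
E
python3 ck.py
```

```text
Traceback (most recent call last):
  File "ck.py", line 2, in <module>
    o=get_obs(); print(o['ee_pos'].round(4),o['wrist_force'].round(1),o['opening'].round(4),o['time'])
                                                                      ^^^^^^^^^^^^^^^^^^
AttributeError: 'float' object has no attribute 'round'
```

move_arm --deltas '[[[0.0085,0.019,0,0],[0.0145,0.036,0,0],[0.0195,0.054,0,0],[0.022,0.068,0,0],[0.022,0.068,0,0]]]' --newtons 35

```text
time: 13.45
ee_pos: [0.4556, -0.2301, 0.0471]
tcp_rot: [-90.0, -0.0, -102.9]
wrist_force: [1.5, -0.2, 8.8]
opening: 0.0211
```

```bash
sed -i "s/o\['opening'\].round(4)/o['opening']/" ck.py; python3 ck.py
```

```text
[ 0.4556 -0.2301  0.0471] [ 1.5 -0.2  8.8] 0.021118039741361713 13.45
plate slope, z at mark (array([-0.0644,  0.0862]), np.int64(582)) (array([-0.0586,  0.0864]), np.int64(947))
```

The plate is rising (+15 mm, 8.8 N, no side force). On to the stop.

move_arm --deltas '[[[0.001,0.006,0,0],[0.0015,0.011,0,0],[0.0015,0.0125,0,0],[0.0015,0.0125,0,0]]]'

```text
time: 13.95
ee_pos: [0.4556, -0.2316, 0.0362]
tcp_rot: [-89.9, -0.0, -102.9]
wrist_force: [-0.5, -0.9, 10.3]
opening: 0.021
```

```bash
python3 ck.py
```

```text
[ 0.4556 -0.2316  0.0362] [-0.5 -0.9 10.3] 0.02099068564564361 13.95
plate slope, z at mark (array([-0.0763,  0.0887]), np.int64(586)) (array([-0.0766,  0.0898]), np.int64(954))
```

move_arm --deltas '[[[0,0.0025,0,0],[0,0.004,0,0],[0,0.004,0,0]]]'

```text
time: 14.35
ee_pos: [0.4556, -0.2318, 0.0324]
tcp_rot: [-89.9, -0.1, -102.9]
wrist_force: [-1.4, -2.2, 10.4]
opening: 0.0208
```

```bash
python3 ck.py
```

```text
[ 0.4556 -0.2318  0.0324] [-1.4 -2.2 10.4] 0.020780319073187323 14.35
plate slope, z at mark (array([-0.0659,  0.0885]), np.int64(584)) (array([-0.075 ,  0.0902]), np.int64(959))
```

move_arm --deltas '[[[0,0.002,0,0],[0,0.003,0,0],[0,0.003,0,0]]]'

```text
time: 14.75
ee_pos: [0.4557, -0.2319, 0.0297]
tcp_rot: [-89.9, -0.1, -102.9]
wrist_force: [-1.9, -1.7, 13.2]
opening: 0.0211
```

```bash
python3 ck.py; python3 - <<'E'
from h import *
a=np.load('cks.npy',allow_pickle=True).item()['color'][150:270,190:350]; b=np.load('ck.npy',allow_pickle=True).item()['color'][135:215,190:300]
a=cv2.resize(a,(640,480),interpolation=cv2.INTER_CUBIC);cv2.imwrite('pics/s7.png',a)
E
```

```text
[ 0.4557 -0.2319  0.0297] [-1.9 -1.7 13.2] 0.02111073882715258 14.75
plate slope, z at mark (array([-0.0783,  0.0901]), np.int64(586)) (array([-0.0803,  0.0911]), np.int64(964))
```

View pics/s7.png

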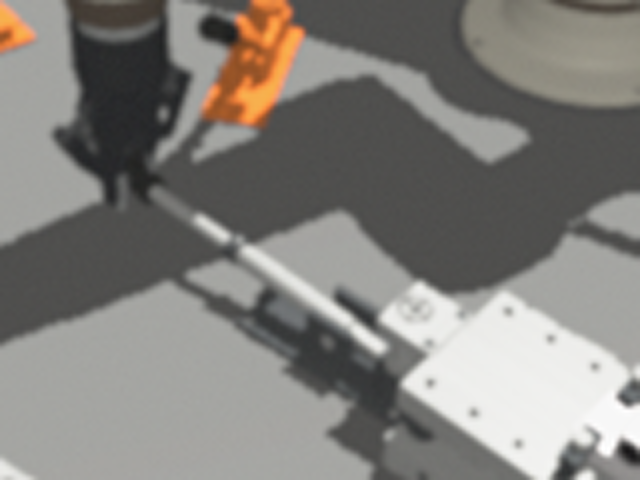

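Scene view: the handle is low at ≈(150,185)–(380,350), gripped, and the lug end (415,305) is raised. I'll press slightly more for margin, hold, and check before handing in.

move_arm --deltas '[[[0,0.0015,0,0],[0,0.0015,0,0],[0,0.0015,0,0],[0,0.0015,0,0],[0,0.0015,0,0]]]'

```text
time: 15.35
ee_pos: [0.456, -0.2319, 0.0289]
tcp_rot: [-89.8, -0.1, -102.9]
wrist_force: [-3.0, -1.3, 16.3]
opening: 0.0208
```

```bash
python3 ck.py; python3 ck.py
```

```text
[ 0.456  -0.2319  0.0289] [-3.  -1.3 16.3] 0.020784827817613774 15.35
plate slope, z at mark (array([-0.0811,  0.0902]), np.int64(583)) (array([-0.0816,  0.0912]), np.int64(959))
[ 0.4559 -0.2319  0.0288] [-3.3 -0.8 15.8] 0.02071677339988216 15.45
plate slope, z at mark (array([-0.0694,  0.0894]), np.int64(593)) (array([-0.0809,  0.0913]), np.int64(963))
```

The push has gone up (16 N) with no further rise of the plate, so the handle is against its stop and steady. Handing in.

```bash
python3 -c "
from h import *
print(job_done())"
```

```text
the job is handed in; nothing more can be done
None
```

The job is handed in at about 15.5 s of arm time. The jack's handle is held right down and the free end of the sine plate is raised on it. `job_done` gave no verdict.

**Handle pull-out:** The grip was pulled out to its stop. At the end, a further 15 mm of pull moved the jack along with the grip and the saddle-to-grip distance stayed at 0.290 m. The first pull dragged the jack about 33 mm and tipped it slightly. I finished the pull with the handle pressed down, which dragged the jack further back.

**Placing:** I carried the jack by its fork and set it under the lug.
- The base's tail corner measured 141.6 mm back and 30.2 mm across from the mark, against 140 and 30 expected.
- The handle's direction measured 77.0–77.4° and the plate's 76.5–78.1°.
- The front corner read only 11.7 mm ahead instead of 18, but it was partly hidden by the plate, so I did not rely on it.

**Final hold:** The handle is against its stop, with the push up to 16 N and no further rise of the plate.
- The plate end is about 19–20 mm up. The lug top reads 89–91 mm, against about 90 expected.
- The plate's slope read about −0.08 in the scene camera, against −0.079 expected. The top camera's last reading was noisier, at −0.069.
- The last measured tool height was 7 mm lower than I had calculated for the stop. I put that down to slip of the pads on the grip or to the arm giving.

I saw no other tool touched in the pictures I viewed, but I did not measure the bystanders' positions at the end.

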